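Shut the open food pack and point out its label roll

ROBOT

A 6-joint arm with a two-finger parallel gripper is mounted at the origin on the work surface; the furniture and walls round the work are solid. World frame = base frame: x ahead of the robot, y to its left, z up, the work surface at z = 0. Lengths are in mm, angles in degrees, forces in N, time in s.
With the tool pointing down it reaches from about 275 to 825 mm from the base axis. Payload 4.9 kg.
Tool frame: the origin (TCP) lies at the very end of the fingers, on their centre line; the grasp point (between the pads) lies 19 mm behind it; x points along the fingers, z is the direction in which the jaws open and shut, and the axes are right-handed (so a half turn about x gives the same grasp; the last joint's range is limited). The gripper opens to 85 mm and grips with 20 to 120 N. Pads are 22 mm wide; open, the fingers measure 114 mm over their backs; the gripper's body (76 mm by 85 mm) begins 54 mm behind the grasp point. The pads swing forward as they close: fully open they stand 13 mm farther back than shut.
Start: joints at [59.232, 18.69, -11.035, 60.275, 0, 82.311], TCP at [215.594, 506.002, 231.281] pointing down, gripper open.
Joint ranges: [-152.03, 152.03], [-55.5, 102.48], [-74.3, 77.21], [-110.64, 120.58], [-84.22, 78.4], [-180, 180]. Speed limits (degrees/s): [147.25, 147.25, 180, 180, 180, 180].

INTERFACE

Orientations are given as [roll, pitch, yaw] about the fixed x, y, z axes, in that order (R = Rz(yaw) Ry(pitch) Rx(roll)).
In Python, from bench import ctrl gives the robot as it stands.
- The arm moves only by the tool move_arm, never from a script. Its argument "series" is a list of rows, each a list of 4 numbers: the shift along the tool's x, y, z in cm, then the turn about the tool's x in rad. In form: [[x, y, z, roll], ...]. A call has 1 to 12 rows; each row shifts and turns the commanded pose from where the row before left it, along the tool's axes as they then stand; what a row does not reach is not made up. A row lasts 1/8 s, in which the tool goes at most 62.5 mm and 10.7 degrees, less where a joint would pass 70% of its speed; a pose out of reach is approached as far as the arm can. A call with a gripper value outside its range is refused whole. "claw" is the opening, from 0 (shut) to 1 (fully open), set as the call begins (left out, the last holds). The fingers move at their own pace and stop on an object; the grip force is fixed at half the most. Time passes only in rows, so rows that do not move let the fingers close. It gives the time, the measured TCP pose, the force and the opening at its end, in the units of the state.
- ctrl.observe(): the state, without advancing time (a new reading comes with each control period).
- ctrl.grab_frame(name): name is "scene" or "side" or "wrist"; returns the picture (384x512x3 uint8, blue, green, red); there is no depth.
- ctrl.get_calibration(name): a dict with "intrinsics" (3x3 intrinsics, pixels), "extrinsics" (4x4, takes a point from camera to world coordinates). Camera axes: x right, y down, z forward; pixel columns grow to the right and rows downward; lengths in mm; the calibration is good to about 2 mm. A picture is of the moment at which its call begins: read the wrist's pose just before it. get_calibration takes no time and is no camera call; for the wrist camera it gives the pose at the moment of the call.
- ctrl.job_done(): hands the job in, once; it reports no verdict.
The state is a dict: "time": time; "joints": joint angles; "joint_velocities": joint speeds; "tau": joint torques, N m; "position": TCP position; "ee_rot": TCP orientation; "force": force on the tool from outside, world axes, zero at the start; "ft_torque": the same for the moment, N m; "finger_gap": finger opening in mm.
Only numpy, scipy, OpenCV 4.12 (cv2) and the standard library are available. Lean on these libraries where they do the work, as an engineer would, in place of code of your own. Each camera call takes 0.05 s, during which the arm holds its last target. There are 200 camera calls.

TASK

One clear-lidded food pack still stands open and cannot get its price label yet: gently push its hinged lid down with the fingertips until it is fully shut, leaving the pack where it lies. Then show your colleague which labels go on it: point at the bigger of the two label rolls, with the fingertips about 3 cm above its middle, for two seconds, and then point in the same way at the middle of the lid you shut, and finish still pointing there. Do not touch any roll, lift nothing, and leave all other things in place.

Things in the scene. Friction and masses are not known exactly. Their poses are not given: they have to be found in the camera images.
- open_pack: Loose food pack (black tray of cookies, clear hinged lid), the only one standing open: 136 mm along x, 186 along y, 59 high when shut, about 0.24 kg. Origin: centre of its underside, z up. Hinge line along y at x +67, z 28.5 mm; opening side at x -68. Its x points to the robot's right (world -y) within 20 degrees, so the lid stands up at its right. Pushed sideways it slides at about 1.4 N.
- open_pack_lid (a joint): Lid angle: 0 shut, growing as it opens; starts at 0.9 to 1.5 rad, stop 1.75. The 25 g lid stays wherever it is left (hinge friction 0.03 Nm), so it must be pushed all the way. Push on the outside of its flat top: x -56 to +54, y -80 to +80 mm, upper face at z 59 mm when shut, 28 mm side walls below its y edges; the clear skirts at front and hinge side bear no load.
- lid_middle (a point): Middle of the outer face of the flat top of the lid (clear, with a paper band across its middle); it moves with the lid. Axes those of the lid, which are those of the pack when shut; its z points out of the outer face, away from the food.
- lid_front_edge (a point): Middle of the front edge of the lid's flat top, on the outer face, 55 mm from lid_middle towards the opening side and 123 mm out from the hinge; it moves with the lid.
- big_roll: The bigger of the two label rolls, loose, standing on its flat end: 70 mm across, 40 mm high, narrow core hole. Origin: centre of its underside; z up. The two label rolls, the tape roll and a jar share four places: three in a loose row to the right of the packs, one nearer the robot in front of the packs; which stands where changes.
- small_roll: The smaller label roll, loose, of the same shape: 50 mm across, 30 mm high. Origin: centre of its underside.
- tape_roll: Roll of packing tape, not labels, loose: 93 mm across, 48 mm high, with a wide open core. Origin: centre of its underside.
- shut_pack: Loose food pack with its lid already shut, a bystander: 136 x 186 x 59 mm. Origin: centre of its underside.
- sign_stand: Fixed black price sign on a pole, to the right of the work and in front of the rolls: a flat upright panel 350 mm wide, from 255 to 480 mm above the table; go round or over it. Origin: foot of the pole.
- jar: Bystander: glass jar with a black lid, loose (a second like it stands fixed by the sign), 66 mm across, 90 mm high. Origin: centre of its underside.
Mind the look-alikes: they are no part of the job. What is shaped like the big_roll but turquoise is not meant.

How it is judged (in metres and radians):
On the way, in this order (a step that is already met when the one before it is completed fails the run):
1. the open pack's lid is pushed fully shut (value of joint open_pack_lid below 0.05 rad), for 0.2 s.
2. the fingertips point at the middle of the bigger label roll from just above, for a good second and a half, with the lid still shut (value of joint open_pack_lid below 0.05 rad and horizontal distance between the grasp point and big_roll below 0.025 m and z of the grasp point in the frame of big_roll between 0.045 and 0.125 m), for 1.5 s.
At the end, for the whole second after the job is handed in: the lid is shut within 0.05 rad, the pack lies flat and still on the table, and the robot, touching nothing, points at the middle of its lid: the grasp point within 30 mm of the middle across the pack and 40 mm along it, and 5 to 85 mm above the lid (value of joint open_pack_lid below 0.05 rad and x of the grasp point in the frame of open_pack between -0.03 and 0.03 m and y of the grasp point in the frame of open_pack between -0.04 and 0.04 m and z of the grasp point in the frame of open_pack between 0.064 and 0.144 m and height (world z) of open_pack below 0.008 m and angle between open_pack's own z axis and vertical below 0.08 rad and linear speed of open_pack below 0.02 m/s).
It fails at once if a roll is touched (contact force between any of the fingers, the arm and big_roll above 0.3 N or contact force between any of the fingers, the arm and small_roll above 0.3 N or contact force between any of the fingers, the arm and tape_roll above 0.3 N).
It fails at once if the food pack is lifted off the table or tipped (height (world z) of open_pack above 0.012 m or angle between open_pack's own z axis and vertical above 0.2 rad).
It fails at once if the food pack is shoved more than 4 cm out of its place (distance of open_pack from where it was at the start of the episode above 0.04 m).
It fails at once if the food pack is pressed with more than 40 N (contact force between any of the fingers, the arm and open_pack above 40 N).
It fails at once if another thing (shut pack, small label roll, tape, jar) is moved out of its place (distance of any of shut_pack, small_roll, tape_roll, jar from where it was at the start of the episode above 0.02 m).
It also fails if it takes over 58 s, if anything falls off the work surface, if the arm or the gripper's body presses on something with over 40 N, if the wrist force passes 120 N, or if a joint passes its speed limit or range.

## Working session

There is one attempt and no reset: what is moved stays moved. The work goes in short steps, Python scripts to look and compute and a tool call to move; the robot and the scene stay as the last step left them, time stands still between calls to the robot, and variables do not carry over. Pictures are saved under pics/ and viewed, about 8 in all and at most 12, crops included, and the job is handed in when it is done.

Besides the shell and the picture viewer there is one more tool, called after ">>>" as name(argument=value, ...) on one line, values as JSON. move_arm: Moves the arm, as the interface text tells. Its arguments: {"type":"object","properties":{"series":{"type":"array","items":{"type":"array","items":{"type":"number"}}},"claw":{"type":"number"}},"required":["series"]}

```bash
mkdir -p pics; python3 - <<'E'
from bench import ctrl
import cv2,numpy as np
s=ctrl.observe();print(s['time'],s['position'],s['ee_rot'],s['finger_gap'])
a=[ctrl.grab_frame(n) for n in("scene","side")]
for n,f in zip(("scene","side"),a):
    cv2.imwrite(f'pics/{n}0.png',cv2.resize(f,(800,600),interpolation=cv2.INTER_CUBIC));cv2.imwrite(f'pics/raw_{n}0.png',f)
for n in("scene","side","wrist"):
    c=ctrl.get_calibration(n);print(n,np.round(c['intrinsics'],1).tolist(),np.round(c['extrinsics'],3).tolist())
E
```

```text
0.0 [215.26747071 505.45526897 230.50752148] [ 172.17322116   89.89917242 -120.90463437] 85.31913332866054
scene [[481.7, 0.0, 251.4], [0.0, 481.7, 196.4], [0.0, 0.0, 1.0]] [[-0.625, -0.409, 0.665, -726.976], [-0.781, 0.339, -0.525, 943.094], [-0.011, -0.847, -0.532, 1033.146], [0.0, 0.0, 0.0, 1.0]]
side [[435.7, 0.0, 248.1], [0.0, 435.7, 194.4], [0.0, 0.0, 1.0]] [[-0.997, 0.066, -0.049, 569.833], [0.081, 0.683, -0.726, 1092.249], [-0.015, -0.727, -0.686, 1100.617], [0.0, 0.0, 0.0, 1.0]]
wrist [[274.0, 0.0, 259.2], [0.0, 274.0, 192.6], [0.0, 0.0, 1.0]] [[0.393, 0.883, 0.256, 150.077], [0.92, -0.377, -0.112, 534.45], [-0.002, 0.279, -0.96, 373.579], [0.0, 0.0, 0.0, 1.0]]
```

View pics/scene0.png

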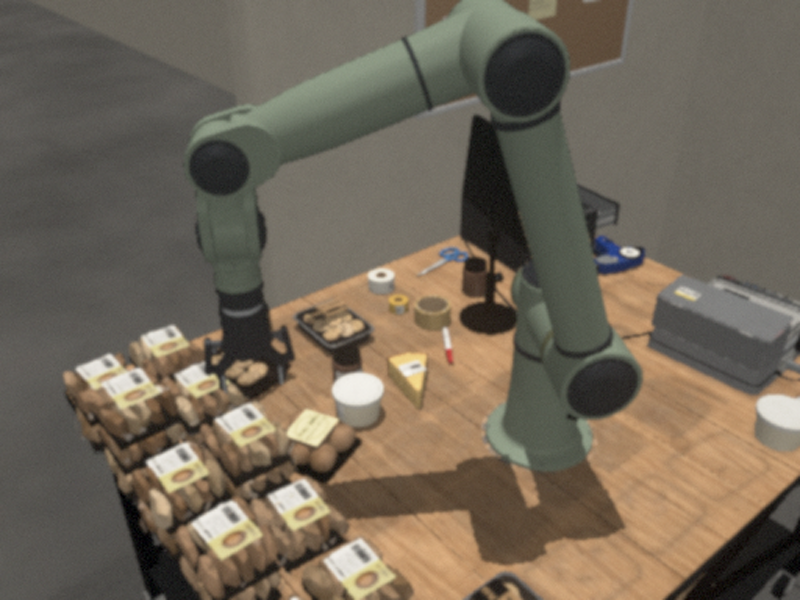

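View pics/side0.png

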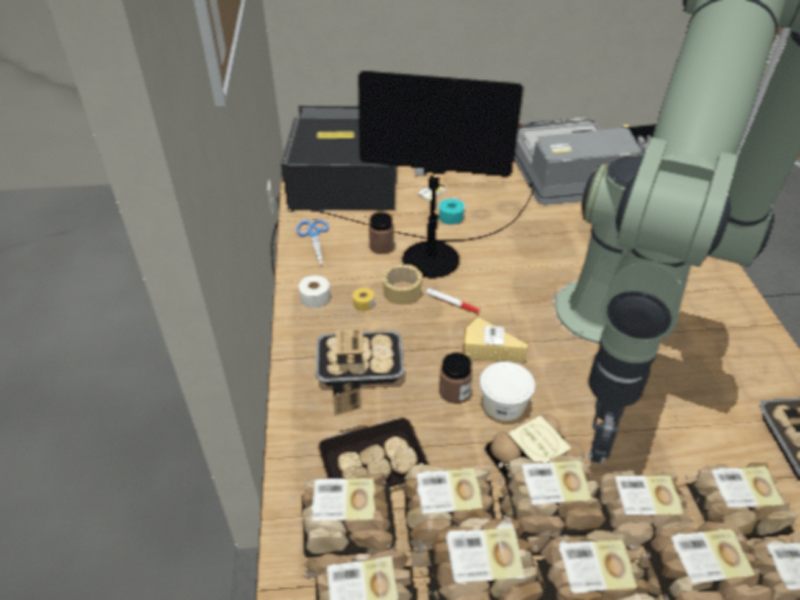

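The side view (800x600) shows the white big roll at (314,291), the small yellow roll at (363,299), the tape at (403,283) and the turquoise decoy at (452,211). Two cookie trays stand at (360,357) and (372,450), and I can't yet tell which one is open. I'll zoom in on both views.

```bash
cat > h.py <<'E'
from bench import ctrl
import cv2,numpy as np
def ray(cal,px,z):
    K=cal['intrinsics'];E=cal['extrinsics']
    d=E[:3,:3]@np.linalg.solve(K,[px[0],px[1],1.]);o=E[:3,3]
    return o+d*(z-o[2])/d[2]
def proj(cal,P):
    E=cal['extrinsics'];p=(np.atleast_2d(P)-E[:3,3])@E[:3,:3];q=p@np.array(cal['intrinsics']).T
    return q[:,:2]/q[:,2:]
E
python3 - <<'E'
from h import *
a=cv2.imread('pics/raw_side0.png')[165:335,165:365]
b=cv2.imread('pics/raw_scene0.png')[150:280,120:300]
cv2.imwrite('pics/crop.png',np.hstack([cv2.resize(a,(480,408),interpolation=3),cv2.resize(b[:, :],(320,231),interpolation=3) if 0 else cv2.copyMakeBorder(cv2.resize(b,(320,231),interpolation=3),0,177,0,0,0)]))
c=ctrl.get_calibration('side')
for n,p,z in [('white',(314,285),40),('yellow',(363,295),30),('tape',(403,276),48),('turq',(452,205),40),
 ('t1a',(318,338),28),('t1b',(400,335),28),('t1c',(403,375),28),('t1d',(320,378),28),('t2a',(322,438),28),('t2b',(405,420),28),('t2c',(426,465),28)]:
    print(n,np.round(ray(c,np.array(p)*.64,z)))
E
```

```text
white [ 661. -109.   40.]
yellow [548. -75.  30.]
tape [ 451. -112.   48.]
turq [ 292. -396.   40.]
t1a [654.  52.  28.]
t1b [475.  60.  28.]
t1c [479. 175.  28.]
t1d [650. 167.  28.]
t2a [648. 317.  28.]
t2b [487. 290.  28.]
t2c [458. 394.  28.]
```

View pics/crop.png

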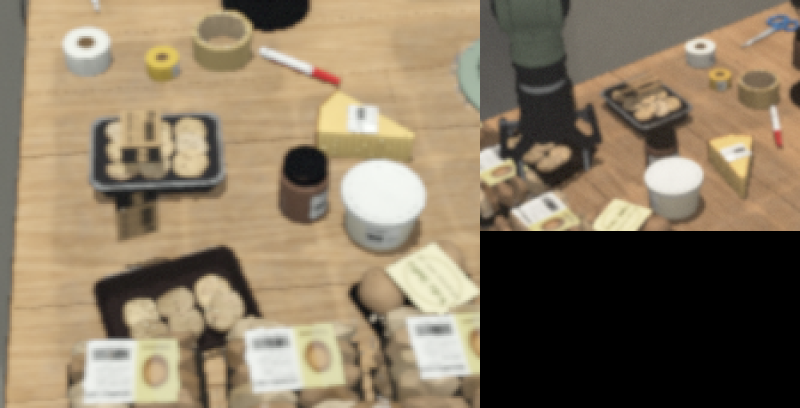

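The tray at (372,450) is the open pack: its clear lid stands up on the right, and the lid's paper band shows at (347,397). The tray at (360,357) is the shut pack. I'll work out the tool axes and fit a model of the open pack.

```bash
cat >> h.py <<'E'
from scipy.spatial.transform import Rotation as Ro
def toolR(): return Ro.from_euler('xyz',ctrl.observe()['ee_rot'],degrees=True).as_matrix()
def plan(target):
    s=ctrl.observe();d=toolR().T@(np.array(target)-s['position']);return np.round(d/10,2)
E
python3 - <<'E'
from h import *
R=toolR();print(np.round(R,3))
E=ctrl.get_calibration('wrist')['extrinsics'];s=ctrl.observe()
print('cam in tool',np.round(R.T@(E[:3,3]-s['position'])),'dir',np.round(R.T@E[:3,2],2))
c=ctrl.get_calibration('side')
yaw=np.radians(9.5);px=np.array([np.sin(yaw),-np.cos(yaw),0]);py=np.array([np.cos(yaw),np.sin(yaw),0]);o=np.array([556,369,0])
for th in(.9,1.2,1.5):
    h=o+px*67+[0,0,28.5]
    P=[h-px*((67-u)*np.cos(th)-30.5*np.sin(th))+np.array([0,0,1])*((67-u)*np.sin(th)+30.5*np.cos(th))for u in(-56,0,54)]
    print(th,np.round(P[0]),np.round(proj(c,P)/.64).tolist())
print(plan([500,330,400]))
E
```

```text
[[-0.001 -0.92   0.392]
 [-0.001  0.392  0.92 ]
 [-1.     0.    -0.002]]
cam in tool [-143.   71.    1.] dir [ 0.96 -0.28 -0.  ]
0.9 [558. 355. 144.] [[368.0, 413.0], [365.0, 413.0], [362.0, 413.0]]
1.2 [564. 319. 154.] [[363.0, 393.0], [362.0, 403.0], [361.0, 412.0]]
1.5 [571. 281. 153.] [[359.0, 378.0], [360.0, 396.0], [360.0, 412.0]]
[-16.94 -33.07  -5.02]
```

>>> move_arm(series=[[-6,0,0,0],[-6,0,0,0],[0,-4.8,-1,0],[0,-4.8,-1,0],[0,-4.8,-1,0],[0,-4.8,-1,0],[0,-4.8,-1,0],[0,-4.8,-1,0],[0,-4.8,-1,0],[0,-4.8,-1,0]], claw=0)

```text
time: 1.35
position: [538.5, 280.7, 350.8]
ee_rot: [119.0, 90.0, -174.1]
force: [-0.1, 0.7, -0.2]
finger_gap: 0.2
```

>>> move_arm(series=[[0,0,0,0.167],[0,0,0,0.167],[0,0,0,0.167],[0,0,0,0.167],[0,0,0,0.167],[0,0,0,0.167],[0,0,0,0],[0,0,0,0]])

```text
time: 2.35
position: [537.4, 281.8, 351.0]
ee_rot: [-168.1, 90.0, -158.5]
force: [0.3, -0.3, -0.6]
finger_gap: -0.2
```

```bash
python3 - <<'E'
from h import *
s=ctrl.observe();print(s['time'],s['position'],s['finger_gap'],s['force']);print(np.round(toolR(),2))
np.save('c1.npy',ctrl.get_calibration('wrist')['extrinsics']);f=ctrl.grab_frame('wrist');cv2.imwrite('pics/raw_w1.png',f)
cv2.imwrite('pics/w1.png',cv2.resize(f,(800,600),interpolation=cv2.INTER_CUBIC))
E
```

```text
2.35 [537.39260066 281.82609102 350.99374238] -0.20397659051530545 [ 0.34875912 -0.30664803 -0.61146116]
[[-0.   -0.17  0.99]
 [-0.    0.99  0.17]
 [-1.   -0.   -0.  ]]
```

View pics/w1.png

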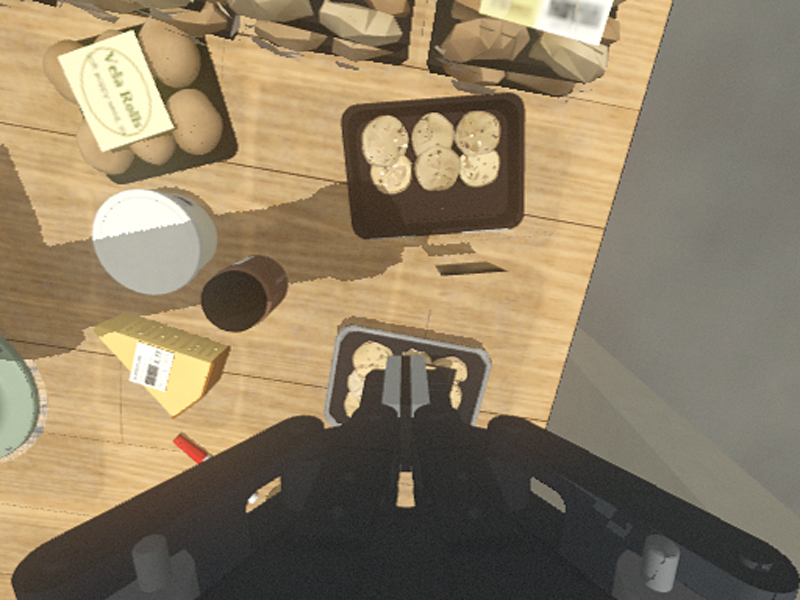

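The wrist view shows the open tray's rim corners at about (343,105), (524,94), (523,228) and (357,238). The lid's band is seen nearly edge-on at (436–507, 268). I'll turn these into a pack pose.

```bash
python3 - <<'E'
from h import *
c=dict(ctrl.get_calibration('wrist'));c['extrinsics']=np.load('c1.npy')
C=[ray(c,np.array(p)*.64,28)[:2] for p in [(344,103),(523,93),(523,230),(356,239)]]
C=np.array(C);print(np.round(C)); print([round(np.linalg.norm(C[i]-C[i-1])) for i in range(4)])
m=C.mean(0);v=(C[1]-C[0])+(C[2]-C[3]);u=(C[2]-C[1])+(C[3]-C[0]);print(m,np.degrees(np.arctan2(v[1],v[0])),np.degrees(np.arctan2(u[0],-u[1])))
yaw=np.arctan2(v[1],v[0]);px=np.array([np.sin(yaw),-np.cos(yaw),0]);py=np.array([np.cos(yaw),np.sin(yaw),0]);o=np.array([*m,0]);h=o+px*67+[0,0,28.5]
s=ctrl.get_calibration('side')
for th in(.9,1.05,1.2,1.35,1.5):
    P=[h+py*w-px*((67-x)*np.cos(th)-30.5*np.sin(th))+np.array([0,0,1])*((67-x)*np.sin(th)+30.5*np.cos(th))for x in(-56,54) for w in (-40,40)]
    print(th,'wrist',np.round(proj(c,P)/.64).tolist(),'side',np.round(proj(s,P)/.64).tolist())
E
```

```text
[[453. 412.]
 [627. 450.]
 [660. 319.]
 [483. 279.]]
[136, 178, 136, 181]
[555.98980975 364.89252249] 12.601403422260487 13.410508863926703
0.9 wrist [[397.0, 189.0], [498.0, 183.0], [402.0, 255.0], [480.0, 251.0]] side [[389.0, 405.0], [345.0, 417.0], [379.0, 407.0], [339.0, 417.0]]
1.05 wrist [[398.0, 212.0], [499.0, 207.0], [402.0, 258.0], [479.0, 254.0]] side [[386.0, 396.0], [343.0, 407.0], [379.0, 406.0], [339.0, 416.0]]
1.2 wrist [[399.0, 237.0], [500.0, 231.0], [403.0, 261.0], [479.0, 257.0]] side [[383.0, 386.0], [340.0, 397.0], [378.0, 405.0], [338.0, 416.0]]
1.35 wrist [[400.0, 260.0], [500.0, 255.0], [403.0, 264.0], [478.0, 260.0]] side [[380.0, 378.0], [337.0, 389.0], [378.0, 405.0], [338.0, 416.0]]
1.5 wrist [[402.0, 283.0], [500.0, 278.0], [403.0, 265.0], [478.0, 261.0]] side [[377.0, 372.0], [335.0, 382.0], [377.0, 406.0], [338.0, 416.0]]
```

The sizes check out (about 136 x 180 mm). The pack centre is at about (556, 365) mm, yaw about 13°, and the lid angle is about 1.4 rad. Next I go behind the lid.

>>> move_arm(series=[[0,0,0,-0.06],[0,-5,0,0],[0,0,3.7,0],[5.5,0,0,0],[5.5,0,0,0],[5.5,0,0,0],[5.5,0,0,0],[0,0,0,0]])

```text
time: 3.4
position: [581.0, 240.3, 126.9]
ee_rot: [-177.2, 89.4, -164.2]
force: [0.2, 0.8, 0.4]
finger_gap: -0.2
```

```bash
cat >> h.py <<'E'
def pk(p=None,o=(556,365),yaw=13):
    y=np.radians(yaw);p=ctrl.observe()['position'] if p is None else p;d=np.array(p[:2])-o
    return np.round([d@[np.sin(y),-np.cos(y)],d@[np.cos(y),np.sin(y)],p[2]],1)
E
python3 - <<'E'
from h import *
s=ctrl.observe();print(s['time'],s['position'],pk(),s['force'],np.degrees(np.arctan2(toolR()[1,2],toolR()[0,2])))
np.save('c2.npy',ctrl.get_calibration('wrist')['extrinsics']);f=ctrl.grab_frame('wrist')
g=ctrl.grab_frame('side');cv2.imwrite('pics/raw_w2.png',f);cv2.imwrite('pics/raw_s2.png',g)
cv2.imwrite('pics/w2.png',np.hstack([cv2.resize(f,(400,300)),cv2.resize(g[150:320,150:377],(400,300),interpolation=3)]))
E
```

```text
3.4 [580.96470446 240.33480626 126.86467158] [127.1  -3.7 126.9] [0.23951834 0.80469148 0.41441936] 13.003525792448904
```

View pics/w2.png

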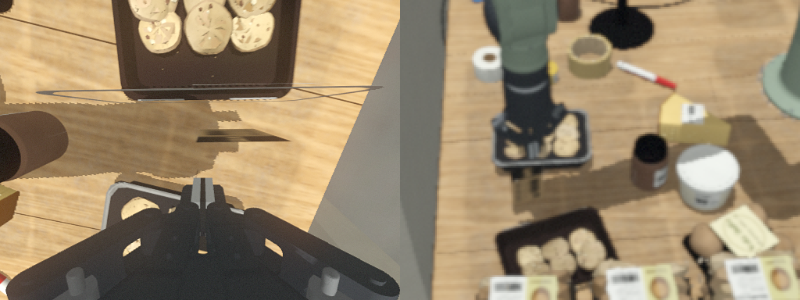

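The lid stands nearly upright, its face about 30 mm ahead of the tips (band at (245,136), tips at (205,180)). Now I push along the hinge arc.

>>> move_arm(series=[[0,1.5,0,0],[0,1.5,0,0],[0,1,0,0],[0,1,0,0],[0,1,0,0],[0,1,0,0],[0.1,1,0,0],[0.3,0.9,0,0],[0.4,0.9,0,0],[0,0,0,0]])

```text
time: 4.75
position: [562.2, 337.6, 122.6]
ee_rot: [172.7, 90.0, -174.3]
force: [0.6, 0.1, -0.4]
finger_gap: -0.4
```

```bash
python3 - <<'E'
from h import *
s=ctrl.observe();print(s['time'],s['position'],pk(),s['force'])
f=ctrl.grab_frame('wrist')
g=ctrl.grab_frame('side')
cv2.imwrite('pics/w3.png',np.hstack([cv2.resize(f,(400,300)),cv2.resize(g[150:320,150:377],(400,300),interpolation=3)]))
E
```

```text
4.75 [562.24845734 337.60722419 122.63519141] [ 2.810e+01 -1.000e-01  1.226e+02] [ 0.6434574   0.06816909 -0.41367063]
```

View pics/w3.png

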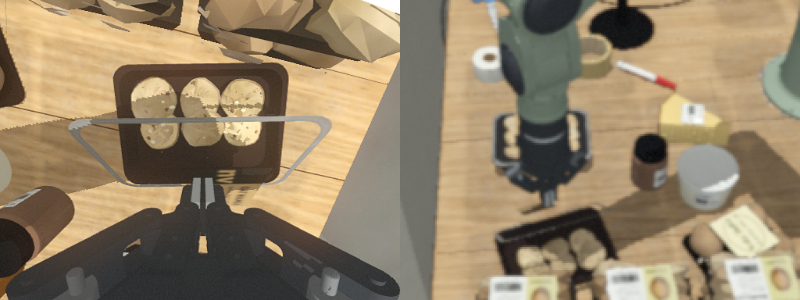

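The lid follows the tips and the pack stays put. I continue down the arc.

>>> move_arm(series=[[0.5,0.7,0,0],[0.6,0.7,0,0],[0.7,0.7,0,0],[0.8,0.7,0,0],[0.8,0.7,0,0],[0.8,0.5,0,0],[0.8,0.4,0,0],[0.5,0.2,0,0],[0,0,0,0]])

```text
time: 5.98
position: [552.1, 381.5, 67.6]
ee_rot: [-153.8, 89.9, -140.9]
force: [-0.4, -0.2, -0.4]
finger_gap: 0.1
```

```bash
python3 - <<'E'
from h import *
s=ctrl.observe();print(s['time'],pk(),s['force'])
E
```

```text
5.975 [-17.   -0.1  67.6] [-0.42465581 -0.16833638 -0.42120221]
```

>>> move_arm(series=[[0.3,0,0,0],[0.3,0,0,0],[0.2,0,0,0],[0.1,0,0,0],[0,0,0,0]])

```text
time: 6.6
position: [552.5, 381.7, 59.2]
ee_rot: [-118.6, 90.0, -105.6]
force: [0.0, 0.2, 0.4]
finger_gap: 0.4
```

```bash
python3 - <<'E'
from h import *
s=ctrl.observe();print(s['time'],pk(),s['force'])
f=ctrl.grab_frame('wrist')
g=ctrl.grab_frame('side')
cv2.imwrite('pics/w4.png',np.hstack([cv2.resize(f,(400,300)),cv2.resize(g[150:320,150:377],(400,300),interpolation=3)]))
E
```

```text
6.6 [-17.1   0.3  59.2] [0.04495626 0.20297109 0.39646665]
```

View pics/w4.png

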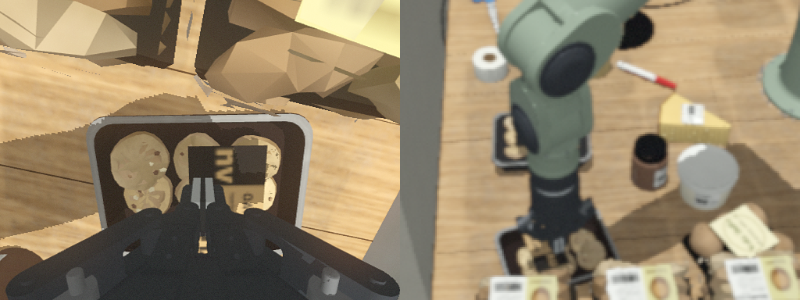

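The lid looks almost shut. I press gently until the contact force shows it has reached its stop.

>>> move_arm(series=[[0.1,0,0,0],[0.1,0,0,0],[0,0,0,0]])

```text
time: 7.08
position: [552.6, 381.9, 58.8]
ee_rot: [5.4, 89.9, 18.4]
force: [-2.6, -1.1, 9.0]
finger_gap: -0.1
```

About 9 N with the tips stopped at z 58.8 mm, so the lid is at its stop. I lift off, then check the roll and sign geometry.

>>> move_arm(series=[[0,0,0,0],[0,0,0,0],[-1,0,0,0],[-3,0,0,0],[-5,0,0,0],[-5,0,0,0],[-5,0,0,0],[0,-4,0,0],[0,-4,0,0],[0,0,0,0]])

```text
time: 8.32
position: [571.2, 301.5, 247.9]
ee_rot: [-43.0, 90.0, -30.3]
force: [-0.8, 1.0, 0.3]
finger_gap: 0.2
```

```bash
python3 - <<'E'
from h import *
s=ctrl.observe();print(s['time'],s['position'],pk(),s['force'],s['joints'])
c=ctrl.get_calibration('side')
P=lambda p,z:np.round(ray(c,np.array(p)*.64,z))
print('foot',P((431,258),0),'panel top',P((360,72),480),P((522,84),480),'bot',P((360,160),255),P((517,175),255),'jar2',P((381,220),90))
np.save('c5.npy',ctrl.get_calibration('wrist')['extrinsics']);f=ctrl.grab_frame('wrist')
g=ctrl.grab_frame('side');cv2.imwrite('pics/raw_s5.png',g)
a=cv2.resize(g[150:320,150:377],(400,300),interpolation=3)
cv2.imwrite('pics/w5.png',np.hstack([cv2.resize(f,(400,300)),a]))
E
```

```text
8.325 [571.19030979 301.46618046 247.8753907 ] [ 65.3   0.5 247.9] [-0.79335363  0.9718013   0.26582253] [ 2.12941021e+01  2.86210461e+01  6.61033726e+00  6.79674054e+01
 -2.75786655e-02  9.85536290e+01]
foot [ 369. -229.    0.] panel top [ 526. -269.  480.] [ 206. -178.  480.] bot [ 534. -295.  255.] [ 186. -194.  255.] jar2 [ 490. -280.   90.]
```

View pics/w5.png

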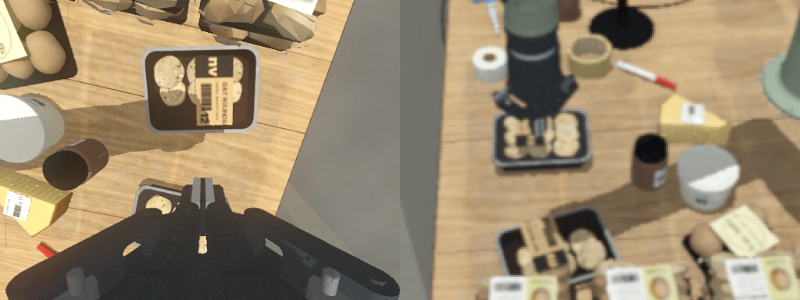

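The lid is shut and the pack lies in place: lid in the wrist half at (143–260, 45–135), and the white roll in the side half at (490,60). I check the roll position from two cameras and refine the pack centre.

```bash
python3 - <<'E'
from h import *
for n,fn,p in (('side','pics/raw_s5.png',(201,183)),('scene','pics/raw_scene0.png',(243,176))):
    g=cv2.imread(fn).astype(int);c=ctrl.get_calibration(n)
    m=((g.min(2)>110)&(g.max(2)-g.min(2)<40)).astype(np.uint8)
    m=cv2.morphologyEx(m,cv2.MORPH_CLOSE,np.ones((5,5),np.uint8))
    k,l,st,ce=cv2.connectedComponentsWithStats(m)
    for i in range(1,k):
        if abs(ce[i]-p).max()<14 and st[i,4]>40: print(n,st[i],np.round(ce[i],1),'mid-height',np.round(ray(c,ce[i],20)),'top',np.round(ray(c,p,40)))
w=dict(ctrl.get_calibration('wrist'));w['extrinsics']=np.load('c5.npy')
C=np.array([ray(w,np.array(p)*1.28,28.5)[:2] for p in [(143,48),(257,45),(261,130),(149,134)]])
print(np.round(C),C.mean(0))
E
```

```text
side [191 176  20  30 399] [201.4 187.4] mid-height [ 661. -104.   20.] top [ 661. -106.   40.]
scene [235 170  17  18 240] [243.1 178.9] mid-height [ 670. -116.   20.] top [ 662. -109.   40.]
[[453. 409.]
 [623. 452.]
 [668. 326.]
 [482. 277.]] [556.58242961 366.12207039]
```

>>> move_arm(series=[[0,-5.2,0,0],[0,-5.2,0,0],[0,-5.2,0,0],[0,-5.2,0,0],[0,-5.2,0,0],[0,-5.2,0,0],[0,-5.2,0,0],[0,-5.4,-0.3,0],[4,0,0,0],[4,0,0,0],[3,0,0,0],[0,0,0,0]])

```text
time: 9.93
position: [659.4, -102.5, 134.3]
ee_rot: [149.2, 89.7, 162.2]
force: [0.6, 0.4, 0.2]
finger_gap: -0.1
```

```bash
python3 - <<'E'
from h import *
s=ctrl.observe();print(s['time'],s['position'],s['force'],plan([662,-107,73]))
f=ctrl.grab_frame('wrist');g=ctrl.grab_frame('side')
a=cv2.resize(g[100:270,150:377],(400,300),interpolation=3)
cv2.imwrite('pics/w6.png',np.hstack([cv2.resize(f,(400,300)),a]))
E
```

```text
9.925 [ 659.41700864 -102.50475012  134.32849777] [0.56577999 0.42478207 0.21743987] [ 6.13 -0.51  0.18]
```

View pics/w6.png

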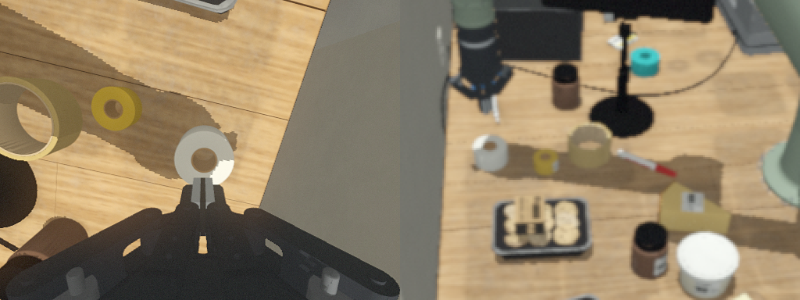

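```bash
python3 - <<'E'
from h import *
print(ray(ctrl.get_calibration('wrist'),(261,201.5),40),plan([662,-107,73]))
E
```

```text
[ 665.03948314 -109.88913422   40.        ] [ 6.5  -0.35 -0.07]
```

The wrist view agrees: roll middle at (664, -109) mm. I descend to about 3 cm above it and hold.

>>> move_arm(series=[[0,-0.6,0.4,0],[3,0,0,0],[2,0,0,0],[1.1,0,0,0],[0,0,0,0],[0,0,0,0],[0,0,0,0],[0,0,0,0],[0,0,0,0],[0,0,0,0],[0,0,0,0],[0,0,0,0]])

```text
time: 11.52
position: [666.4, -109.2, 76.3]
ee_rot: [144.8, 90.0, 157.7]
force: [0.3, -0.0, -0.7]
finger_gap: -0.2
```

>>> move_arm(series=[[0,0,0,0],[0,0,0,0],[0,0,0,0],[0,0,0,0],[0,0,0,0],[0,0,0,0],[0,0,0,0],[0,0,0,0],[0,0,0,0],[0,0,0,0]])

```text
time: 12.78
position: [666.4, -109.2, 76.3]
ee_rot: [-47.5, 90.0, -34.6]
force: [0.1, 0.2, 0.6]
finger_gap: -0.1
```

>>> move_arm(series=[[-4,0,0,0],[-5.5,0,0,0],[-5.5,0,0,0],[0,5,0,0],[0,5,0,0],[0,5,0,0],[0,5,0,0],[0,5,0,0],[0,5,0,0],[0,5,0,0],[0,5,0,0],[0,0,0,0]])

```text
time: 14.28
position: [575.5, 284.0, 226.2]
ee_rot: [89.8, 90.0, 103.0]
force: [0.3, -0.3, 0.5]
finger_gap: -0.1
```

```bash
python3 - <<'E'
from h import *
print(ctrl.observe()['time'],ctrl.observe()['position'],plan([557,366,89]))
E
```

```text
14.275 [575.47885656 283.99398231 226.21661815] [13.73  8.4   0.08]
```

>>> move_arm(series=[[0,4.2,0,0],[0,4.2,0,0],[4,0,0,0],[4,0,0,0],[3.5,0,0,0],[2.2,0,0,0],[0,0,0,0],[0,0,0,0],[0,0,0,0]])

```text
time: 15.4
position: [559.1, 362.8, 90.9]
ee_rot: [12.3, 89.8, 25.2]
force: [0.1, 0.9, -0.2]
finger_gap: -0.1
```

```bash
python3 - <<'E'
from h import *
s=ctrl.observe();print(s['time'],s['position'],s['force'],pk(o=(556.6,366)))
f=ctrl.grab_frame('wrist');g=ctrl.grab_frame('side')
a=cv2.resize(g[150:320,150:377],(400,300),interpolation=3)
cv2.imwrite('pics/w7.png',np.hstack([cv2.resize(f,(400,300)),a]))
E
```

```text
15.4 [559.09586309 362.77474261  90.93408825] [ 0.05625809  0.92456971 -0.17458395] [ 3.7  1.7 90.9]
```

View pics/w7.png

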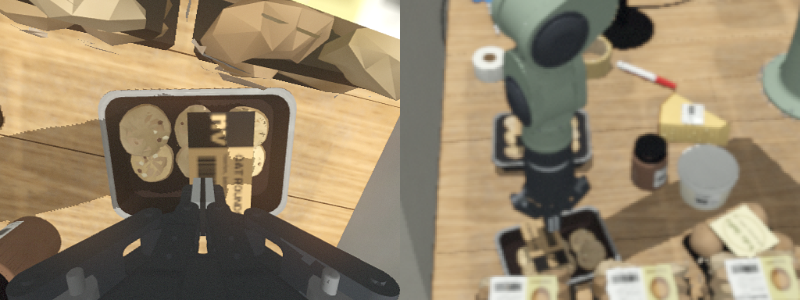

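The lid is still shut and the tips are about 32 mm above its middle (tips at (204,185), over the band). Nothing is being touched, so I hand in.

```bash
python3 -c "
from bench import ctrl
print(ctrl.job_done())"
```

```text
the job is handed in; nothing more can be done
None
```

I shut the open pack's lid, pointed at the bigger label roll, and handed in the job with the arm still pointing at the middle of the shut lid. It took about 15.5 s on the robot's clock; the hand-in reported no verdict.

- **Lid:** I pushed it down its hinge arc with the closed fingertips. At the end it pressed back with about 9 N while the tips stopped at z 58.8 mm, which matches the 59 mm shut height. The pack centre measured within about 1.5 mm before and after, so it did not noticeably move.
- **Big roll:** This is the white one, at about (664, -109) mm; three camera views agreed within about 5 mm. I held the tips about 36 mm above its top for more than 2 s, with no contact force beyond sensor noise.
- **Final pose:** The tips are about 32 mm above the lid and about 4 mm from its middle. The last force reading was within noise, and the last pictures showed the lid still shut and the things in view in their places.

No check failed.

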